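# Macarons in order of shade

### The arm

A 6-joint arm with a two-finger parallel gripper is mounted at the origin on the work surface. World frame = base frame: x ahead of the robot, y to its left, z up, the work surface at z = 0. Lengths are in m, angles in degrees, forces in N, time in s.
With the tool pointing down it reaches from about 0.275 to 0.825 m from the base axis. Payload 5.2 kg.
Tool frame: the origin (TCP) lies at the very end of the fingers, on their centre line; the grasp point (between the pads) lies 19 mm behind it (bot.pinch_z is the distance from the TCP to the grasp point, in m); z points along the fingers, y is the line along which they close (so a half turn about z gives the same grasp; the last joint's range is limited). The gripper opens to 93 mm and grips with 3 to 60 N. Pads are 15 mm wide; open, the fingers measure 128 mm over their backs; the gripper's body (75 mm by 188 mm) begins 65 mm behind the grasp point.
Start: joints at [61.776, 14.817, 87.949, -0, 77.235, -11.62], TCP at [0.157, 0.527, 0.187] pointing down, gripper open.
Joint ranges: [-179.93, 179.93], [-52.35, 119.4], [10.71, 147.94], [-69.91, 249.91], [12.55, 155.21], [-178.61, 178.61]. Speed limits (degrees/s): [147.25, 147.25, 180, 180, 180, 180].

### API

Orientations are given as a 3x3 rotation matrix whose columns are the frame's x, y, z axes.
In Python, from workcell import bot gives the robot as it stands.
- The arm moves only by the tool apply_moves, never from a script. Its argument "motion" is a list of rows, each a list of 6 numbers: the shift along the tool's x, y, z in cm, then the turn, a rotation vector about the tool's x, y, z in rad. A call has exactly 5 rows; each row shifts and turns the commanded pose from where the row before left it, along the tool's axes as they then stand; what a row does not reach is not made up. A row lasts 1/10 s, in which the tool goes at most 50 mm and 8.59 degrees, less where a joint would pass 70% of its speed; a pose out of reach is approached as far as the arm can. A call with a gripper value outside its range is refused whole. "fingers" is the opening, from -1 (shut) to 1 (fully open), set as the call begins (left out, the last holds). The fingers move at their own pace and stop on an object; "squeeze" is the grip in N (left out, the last holds). Time passes only in rows, so rows that do not move let the fingers close, or fill a call up. It gives the time, the measured TCP pose, the force, the opening and the grip force at its end, in the units of the state.
- bot.state(): the state, without advancing time (a new reading comes with each control period).
- bot.camera(name): name is "side" or "top" or "wrist"; returns (picture, depth): 384x512x3 uint8, red, green, blue; 384x512 float32, m along the optical axis (not along the pixel's ray), 0 where there is no reading.
- bot.get_calibration(name): a dict with "fovy" (degrees; the focal length in pixels is half the picture's height over the tangent of half this angle, whatever the lens; pixels are square), "cx", "cy" (the principal point, pixels), "dist" ([k1, k2, p1, p2, k3] as OpenCV has them; the pictures are not rectified), "position" and "attitude" of the camera in the world; the wrist camera has in their place "tool_from_camera" (4x4, takes a point from camera to tool coordinates, whose origin is the TCP and whose axes are the flange's). Camera axes: x right, y up, looking along -z (the intrinsics and any distortion apply to the point x, -y, -z); pixel columns grow to the right and rows downward; lengths in m; the calibration is good to about 2 mm. A picture is of the moment at which its call begins: read the wrist's pose just before it. get_calibration takes no time and is no camera call.
- bot.job_done(): hands the job in; it is judged then, once.
The state is a dict: "time_s": time; "joint_positions": joint angles; "dq": joint speeds; "joint_efforts": joint torques, N m; "tcp_pos": TCP position; "tool_rot": TCP orientation; "contact_force": force on the tool from outside, world axes, zero at the start; "wrist_torque": the same for the moment, N m; "finger_gap": opening from 0.0 (shut) to 1.0 (fully open); "grasp_force": force on a finger pad.
Only numpy, scipy, OpenCV 4.12 (cv2) and the standard library are available. Lean on these libraries where they do the work, as an engineer would, in place of code of your own. Each camera call takes 0.05 s, during which the arm holds its last target. There are 200 camera calls.

### The job

Line the four macarons up by shade on the row of white marks, one centred on each mark and lying flat with the pearl on top: the palest on the mark next to the white sugar pot, then darker and darker, the darkest at the far end. One macaron still sits sunk in the blue press: push the red lever fully down to raise it, then lift it out. Leave the sugar pot where it stands.

Things in the scene. Friction and masses are not known exactly. Their poses are not given: they have to be found in the camera images.
- macaron_cream: Loose macaron, pale cream (the palest), 44 mm across, 26 mm high, about 30 g, with a tiny yellow pearl on top. Origin: centre of its underside; z up through the pearl. At the start three macarons lie, 60 mm or more apart, on a rimless grey board 12 mm high (110 x 235 mm); one, any of the four, sits sunk in the press. All origins are then at height 12 mm.
- macaron_pink: Loose macaron, pink (second palest), 44 mm across, 26 mm high, about 30 g, with a tiny yellow pearl on top. Origin: centre of its underside; z up through the pearl. At the start three macarons lie, 60 mm or more apart, on a rimless grey board 12 mm high (110 x 235 mm); one, any of the four, sits sunk in the press. All origins are then at height 12 mm.
- macaron_raspberry: Loose macaron, deep raspberry red (second darkest), 44 mm across, 26 mm high, about 30 g, with a tiny yellow pearl on top. Origin: centre of its underside; z up through the pearl. At the start three macarons lie, 60 mm or more apart, on a rimless grey board 12 mm high (110 x 235 mm); one, any of the four, sits sunk in the press. All origins are then at height 12 mm.
- macaron_chocolate: Loose macaron, nearly black chocolate brown (the darkest), 44 mm across, 26 mm high, about 30 g, with a tiny yellow pearl on top. Origin: centre of its underside; z up through the pearl. At the start three macarons lie, 60 mm or more apart, on a rimless grey board 12 mm high (110 x 235 mm); one, any of the four, sits sunk in the press. All origins are then at height 12 mm.
- mark1: Fixed round white mark, 52 mm across, 3 mm thick, number 1 of four in a straight row (1 at the robot's left, 4 at its right; 78 mm between centres) on a dark wooden board 8 mm high, 90 mm wide, 300 mm long. Origin: centre of the mark's underside, on the board's top (its own top is 3 mm higher); y along the row towards mark 1.
- mark2: Fixed round white mark, 52 mm across, 3 mm thick, number 2 of four in a straight row (1 at the robot's left, 4 at its right; 78 mm between centres) on a dark wooden board 8 mm high, 90 mm wide, 300 mm long. Origin: centre of the mark's underside, on the board's top (its own top is 3 mm higher); y along the row towards mark 1.
- mark3: Fixed round white mark, 52 mm across, 3 mm thick, number 3 of four in a straight row (1 at the robot's left, 4 at its right; 78 mm between centres) on a dark wooden board 8 mm high, 90 mm wide, 300 mm long. Origin: centre of the mark's underside, on the board's top (its own top is 3 mm higher); y along the row towards mark 1.
- mark4: Fixed round white mark, 52 mm across, 3 mm thick, number 4 of four in a straight row (1 at the robot's left, 4 at its right; 78 mm between centres) on a dark wooden board 8 mm high, 90 mm wide, 300 mm long. Origin: centre of the mark's underside, on the board's top (its own top is 3 mm higher); y along the row towards mark 1.
- press: Fixed blue block 100x100x38 mm, origin under the centre of its 50 mm pocket. The macaron in it is flush, not grippable. At -y a stiff lever with red paddle (36x32 mm), between cheeks 56 mm high: paddle centre (0,-127,66) mm in this frame, its top 4 mm higher. Pushed down (4-8 N, closed fingers) to its stop, centre (0,-129,31), it stays; the macaron rises 20 mm in proportion, to stand 20 mm proud.
- sugar_pot: White round sugar pot with a small knob, 58 mm across, 70 mm high, loose on the table beyond one end of the row of marks (about 83 mm from the end mark's centre): it shows which end is for the palest macaron. Origin: centre of its underside. Beyond the other end stands a dark square tin (50 x 50 x 68 mm).
Things that resemble listed ones, but are neither listed nor needed, are in the scene too. What is meant by the macaron_cream is not orange or purple, and is the larger of those in its own colour.

How it is judged (in metres and radians):
At the end, for the whole second after the job is handed in: Each macaron lies on its own mark, in order of shade from the palest beside the sugar pot to the darkest at the other end, centred within 12 mm, resting on the mark, pearl up and level within 0.15 rad, released and at rest (((horizontal distance between sugar_pot and mark1 below 0.13 m and horizontal distance between macaron_cream and mark1 below 0.012 m and z of macaron_cream in the frame of mark1 between -0.001 and 0.007 m and horizontal distance between macaron_pink and mark2 below 0.012 m and z of macaron_pink in the frame of mark2 between -0.001 and 0.007 m and horizontal distance between macaron_raspberry and mark3 below 0.012 m and z of macaron_raspberry in the frame of mark3 between -0.001 and 0.007 m and horizontal distance between macaron_chocolate and mark4 below 0.012 m and z of macaron_chocolate in the frame of mark4 between -0.001 and 0.007 m) or (horizontal distance between sugar_pot and mark4 below 0.13 m and horizontal distance between macaron_cream and mark4 below 0.012 m and z of macaron_cream in the frame of mark4 between -0.001 and 0.007 m and horizontal distance between macaron_pink and mark3 below 0.012 m and z of macaron_pink in the frame of mark3 between -0.001 and 0.007 m and horizontal distance between macaron_raspberry and mark2 below 0.012 m and z of macaron_raspberry in the frame of mark2 between -0.001 and 0.007 m and horizontal distance between macaron_chocolate and mark1 below 0.012 m and z of macaron_chocolate in the frame of mark1 between -0.001 and 0.007 m)) and angle between each of macaron_cream, macaron_pink, macaron_raspberry, macaron_chocolate's own z axis and vertical below 0.15 rad and linear speed of each of macaron_cream, macaron_pink, macaron_raspberry, macaron_chocolate below 0.02 m/s and angular speed of each of macaron_cream, macaron_pink, macaron_raspberry, macaron_chocolate below 0.3 rad/s); the robot touches nothing.
It fails at once if the sugar pot is shifted by more than 20 mm or tipped (distance of sugar_pot from where it was at the start of the episode above 0.02 m or angle between sugar_pot's own z axis and vertical above 0.3 rad).
It also fails if it takes over 93 s, if anything falls off the work surface, if the arm or the gripper's body presses on something with over 40 N, if the wrist force passes 120 N, or if a joint passes its speed limit or range.

## Working session

There is one attempt and no reset: what is moved stays moved. The work goes in short steps, Python scripts to look and compute and a tool call to move; the robot and the scene stay as the last step left them, time stands still between calls to the robot, and variables do not carry over. Pictures are saved under pics/ and viewed, at most 14 in all, crops included, and the job is handed in when it is done.

Besides the shell and the picture viewer there is one more tool, called after "Request:" in YAML: its name, and indented under it one key for each argument. apply_moves: Moves the arm, as the interface text tells. Its arguments: {"type":"object","properties":{"motion":{"type":"array","items":{"type":"array","items":{"type":"number"}}},"fingers":{"type":"number"},"squeeze":{"type":"number"}},"required":["motion"]}

```bash
mkdir -p pics
cat > h.py <<'E'
import numpy as np, cv2
from workcell import bot
def K(c):
    f=192/np.tan(np.radians(c['fovy'])/2)
    return np.array([[f,0,c['cx']],[0,f,c['cy']],[0,0,1.]])
def pose(name,st=None):
    c=bot.get_calibration(name)
    if name=='wrist':
        st=st or bot.state(); T=np.eye(4); T[:3,:3]=np.array(st['tool_rot']); T[:3,3]=st['tcp_pos']
        M=T@np.array(c['tool_from_camera']); return c,M[:3,:3],M[:3,3]
    return c,np.array(c['attitude']),np.array(c['position'])
def ray(P,uv,z):
    c,R,t=P
    u=cv2.undistortPoints(np.array(uv,float).reshape(-1,1,2),K(c),np.array(c['dist'],float)).reshape(-1,2)
    d=np.c_[u[:,0],-u[:,1],-np.ones(len(u))]@R.T
    return t+d*((z-t[2])/d[:,2])[:,None]
def snap(name,fn=None):
    P=pose(name); im,d=bot.camera(name)
    if fn: cv2.imwrite('pics/'+fn,im[:,:,::-1])
    return P,im,d
E
python3 - <<'E'
from h import *
for n in('top','side','wrist'):
    P,im,d=snap(n,n+'0.png'); np.savez(n+'0.npz',im=im,d=d); print(n,P[0]['fovy'],P[2].round(3),P[1].round(2).tolist(),P[0]['dist'])
s=bot.state();print(s['time_s'],s['tcp_pos'],np.round(s['tool_rot'],3).tolist())
print(bot.get_calibration('wrist')['tool_from_camera'])
E
```

```text
top 54.690837452577576 [0.428 0.02  0.712] [[-0.02, 0.99, -0.12], [-1.0, -0.02, 0.04], [0.04, 0.12, 0.99]] [-0.00429949  0.          0.          0.          0.        ]
side 57.33302376108643 [ 0.099 -0.432  0.582] [[0.75, 0.43, -0.5], [-0.66, 0.51, -0.55], [0.02, 0.74, 0.67]] [0.01689111 0.         0.         0.         0.        ]
wrist 64.40942332640905 [0.083 0.549 0.384] [[0.29, -0.92, -0.26], [0.96, 0.27, 0.08], [-0.0, -0.28, 0.96]] [-0.00204032  0.          0.          0.          0.        ]
0.15 [0.15690713 0.52664588 0.18617871] [[-0.958, 0.286, -0.001], [0.286, 0.958, -0.001], [0.0, -0.001, -1.0]]
[[-4.57688157e-04  9.60966684e-01  2.76663737e-01  7.76421141e-02]
 [ 9.99999783e-01  3.08750599e-04  5.81894178e-04 -3.19360264e-04]
 [ 4.73760823e-04  2.76663944e-01 -9.60966616e-01 -1.98248851e-01]
 [ 0.00000000e+00  0.00000000e+00  0.00000000e+00  1.00000000e+00]]
```

View pics/top0.png

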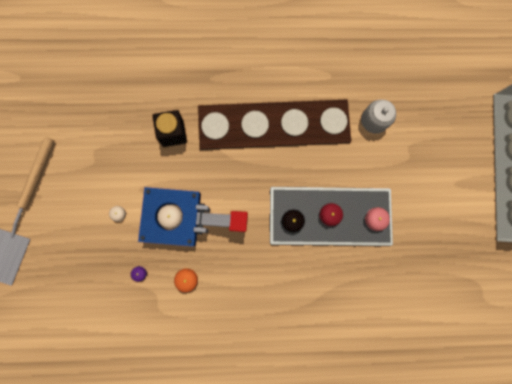

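View pics/side0.png

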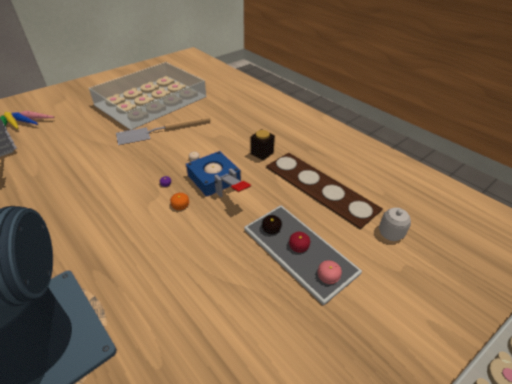

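The top view shows the cream macaron in the press (170,216), with the lever paddle at (238,221). The board holds chocolate (292,220), raspberry (331,215) and pink (377,219). The marks run from mark1 (215,125) to mark4 (334,120). The pot at (379,115) is beside mark 4, so the order is cream→4, pink→3, raspberry→2, chocolate→1.

Run:
```python
from h import *
P=pose('top'); im=np.load('top0.npz')['im']; hsv=cv2.cvtColor(im,cv2.COLOR_RGB2HSV).astype(int)
H,S,V=hsv[...,0],hsv[...,1],hsv[...,2]
def blob(m,box):
    x0,y0,x1,y1=box; k=np.zeros(m.shape,np.uint8); k[y0:y1,x0:x1]=m[y0:y1,x0:x1]
    n,l,s,c=cv2.connectedComponentsWithStats(k); i=1+s[1:,4].argmax(); 
    ct=max(cv2.findContours((l==i).astype(np.uint8),0,1)[0],key=cv2.contourArea)
    return c[i],s[i],cv2.minAreaRect(ct)
def rep(n,m,box,z):
    c,s,r=blob(m,box); w=ray(P,c,z)[0]; q=ray(P,[[s[0],c[1]],[s[0]+s[2],c[1]],[c[0],s[1]],[c[0],s[1]+s[3]]],z)
    print(n,c.round(1),'xy',w[:2].round(4),'size mm',(1e3*np.linalg.norm(q[1]-q[0])).round(1),(1e3*np.linalg.norm(q[3]-q[2])).round(1)); return r
wh=(S<70)&(V>140)
for i,x in enumerate((215,255,295,334)): rep('mark%d'%(i+1),wh,(x-18,100,x+18,145),.011)
rep('choc',(V<45),(278,204,308,238),.025)
rep('rasp',(S>150)&(V>60),(314,198,348,232),.025)
rep('pink',(S>80)&(V>130),(360,202,393,236),.025)
rep('cream',(S<110)&(V>150),(155,200,186,232),.038)
rep('paddle',(S>180)&(V>120),(225,205,252,237),.070)
r=rep('press',(S>120)&(H>100)&(H<125),(135,182,202,252),.038); 
print(np.round(ray(P,cv2.boxPoints(r),.038),4).tolist())
rep('pot',wh,(360,95,400,135),.06)
d=np.load('top0.npz')['d']; print([round(float(d[y,x]),3) for x,y in((334,120),(292,222),(331,215),(238,221),(379,112))])
```

```text
mark1 [214.8 125.2] xy [0.6554 0.0672] size mm 52.3 52.1
mark2 [254.6 123.4] xy [ 0.6581 -0.0102] size mm 50.8 52.4
mark3 [294.3 121.7] xy [ 0.6608 -0.0883] size mm 51.2 52.7
mark4 [333.6 120.1] xy [ 0.6631 -0.1661] size mm 51.7 53.0
choc [292.3 221.3] xy [ 0.465  -0.0755] size mm 44.8 44.6
rasp [330.9 214.3] xy [ 0.4764 -0.1484] size mm 43.4 41.2
pink [378. 218.] xy [ 0.4678 -0.2372] size mm 41.8 43.2
cream [169.2 215.8] xy [0.4787 0.1491] size mm 41.2 38.0
paddle [238.2 221.3] xy [0.4644 0.0245] size mm 31.1 34.5
press [168.7 216.9] xy [0.4767 0.15  ] size mm 105.7 103.0
[[0.435, 0.2023, 0.038], [0.5307, 0.1957, 0.038], [0.5204, 0.0956, 0.038], [0.4246, 0.1039, 0.038]]
pot [383.  110.3] xy [ 0.6644 -0.2463] size mm 48.8 42.3
[0.735, 0.677, 0.683, 0.643, 0.689]
```

The marks measure 52 mm across at 78 mm pitch, and the press-to-paddle distance comes out at 126 mm. Both match the given sizes. I'll turn the tool so the fingers close along world x, then do the lever first with the fingers shut.

Request:
apply_moves:
  motion:
    - [0,0,0,0,0,0.1423]
    - [0,0,0,0,0,0.1423]
    - [0,0,0,0,0,0.1423]
    - [0,0,0,0,0,0.1423]
    - [0,0,0,0,0,0.1423]
  fingers: -1
  squeeze: 15

```text
time_s: 0.65
tcp_pos: [0.157, 0.5268, 0.1865]
tool_rot: [[-0.534, 0.845, -0.0], [0.845, 0.534, -0.001], [-0.0, -0.001, -1.0]]
contact_force: [-0.2, -0.3, 0.3]
finger_gap: 0.616
grasp_force: 0.0
```

Request:
apply_moves:
  motion:
    - [0,0,0,0,0,0.1423]
    - [0,0,0,0,0,0.1423]
    - [0,0,0,0,0,0.1423]
    - [0,0,0,0,0,0.1423]
    - [0,0,0,0,0,0]

```text
time_s: 1.15
tcp_pos: [0.157, 0.5269, 0.1865]
tool_rot: [[0.001, 1.0, -0.0], [1.0, -0.001, -0.001], [-0.001, -0.0, -1.0]]
contact_force: [0.4, -0.4, -1.0]
finger_gap: 0.191
grasp_force: 0.0
```

Request:
apply_moves:
  motion:
    - [-2.5,2,0,0,0,0]
    - [-2.5,2,0,0,0,0]
    - [-2.5,2,0,0,0,0]
    - [-2.5,2,0,0,0,0]
    - [-2.5,2,0,0,0,0]

```text
time_s: 1.65
tcp_pos: [0.2577, 0.401, 0.1868]
tool_rot: [[-0.005, 1.0, -0.0], [1.0, 0.005, -0.0], [-0.0, -0.0, -1.0]]
contact_force: [1.3, 0.0, 0.2]
finger_gap: 0.009
grasp_force: 0.0
```

Request:
apply_moves:
  motion:
    - [-3.8,2.1,0,0,0,0]
    - [-3.8,2.1,0,0,0,0]
    - [-3.8,2.1,0,0,0,0]
    - [-3.8,2.1,0,0,0,0]
    - [-3.8,2.1,0,0,0,0]

```text
time_s: 2.15
tcp_pos: [0.3627, 0.2106, 0.1869]
tool_rot: [[-0.005, 1.0, 0.0], [1.0, 0.005, 0.0], [0.0, 0.0, -1.0]]
contact_force: [1.3, 1.2, -0.3]
finger_gap: 0.01
grasp_force: 0.0
```

Request:
apply_moves:
  motion:
    - [-3.8,2.1,0,0,0,0]
    - [-3.8,2.1,0,0,0,0]
    - [-3.8,2.1,0,0,0,0]
    - [-3.8,2.0,0,0,0,0]
    - [-3.6,2.0,0,0,0,0]

```text
time_s: 2.65
tcp_pos: [0.4658, 0.0223, 0.1869]
tool_rot: [[-0.004, 1.0, 0.0], [1.0, 0.004, 0.0], [0.0, 0.0, -1.0]]
contact_force: [0.8, 0.2, -0.0]
finger_gap: 0.006
grasp_force: 0.0
```

Request:
apply_moves:
  motion:
    - [0,0,2.5,0,0,0]
    - [0,0,3,0,0,0]
    - [0,0,2.5,0,0,0]
    - [0,0,2,0,0,0]
    - [0,0,0,0,0,0]

```text
time_s: 3.15
tcp_pos: [0.4629, 0.0245, 0.0843]
tool_rot: [[-0.004, 1.0, -0.006], [1.0, 0.004, 0.001], [0.001, -0.006, -1.0]]
contact_force: [-1.2, -0.1, 0.2]
finger_gap: 0.007
grasp_force: 0.0
```

Over the paddle at z = 84 mm. Now I'll push down to about 33 mm in small steps.

Request:
apply_moves:
  motion:
    - [0,0,0.8,0,0,0]
    - [0,0,0.7,0,0,0]
    - [0,0,0.7,0,0,0]
    - [0,0,0.7,0,0,0]
    - [0,0,0.5,0,0,0]

```text
time_s: 3.65
tcp_pos: [0.4653, 0.0242, 0.0524]
tool_rot: [[-0.001, 1.0, 0.0], [1.0, 0.001, -0.0], [-0.0, 0.0, -1.0]]
contact_force: [-0.3, 0.1, 0.5]
finger_gap: 0.007
grasp_force: 0.0
```

Request:
apply_moves:
  motion:
    - [0,0,0.5,0,0,0]
    - [0,0,0.4,0,0,0]
    - [0,0,0.4,0,0,0]
    - [0,0,0.3,0,0,0]
    - [0,0,0,0,0,0]

```text
time_s: 4.15
tcp_pos: [0.4655, 0.024, 0.0368]
tool_rot: [[-0.0, 1.0, 0.0], [1.0, 0.0, -0.0], [-0.0, 0.0, -1.0]]
contact_force: [-0.1, 0.2, 1.0]
finger_gap: 0.006
grasp_force: 0.2
```

The force is only 1 N, so I'm checking whether the lever actually moved.

Run:
```python
from h import *
P,im,d=snap('side'); cv2.imwrite('pics/s1.png',cv2.resize(im[120:280,130:340,::-1],None,fx=3,fy=3))
```

```text
(no output)
```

View pics/s1.png

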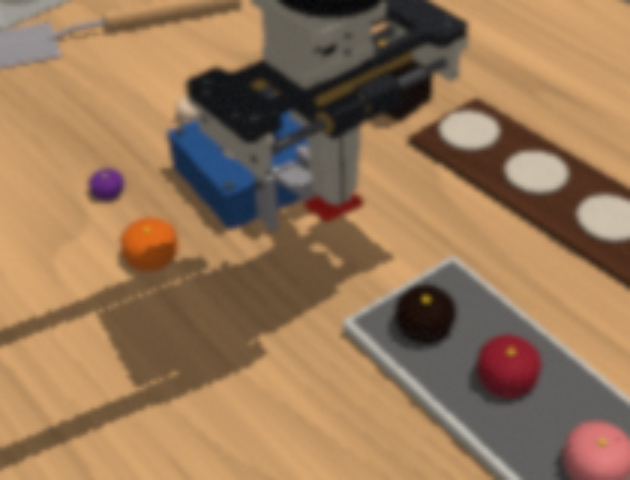

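The fingertips sit on the red paddle, crop (335,207), which is already low. I'll push on to the stop.

Request:
apply_moves:
  motion:
    - [0,0,0.2,0,0,0]
    - [0,0,0.2,0,0,0]
    - [0,0,0.2,0,0,0]
    - [0,0,0,0,0,0]
    - [0,0,0,0,0,0]

```text
time_s: 4.7
tcp_pos: [0.4654, 0.0243, 0.0308]
tool_rot: [[-0.0, 1.0, 0.0], [1.0, 0.0, 0.0], [0.0, 0.0, -1.0]]
contact_force: [0.5, -0.8, 1.4]
finger_gap: 0.004
grasp_force: 0.7
```

Request:
apply_moves:
  motion:
    - [0,0,-3,0,0,0]
    - [0,0,-4,0,0,0]
    - [-2.5,0,-4,0,0,0]
    - [-5,0,0,0,0,0]
    - [-5,0,0,0,0,0]

```text
time_s: 5.2
tcp_pos: [0.466, -0.1013, 0.1423]
tool_rot: [[-0.003, 1.0, 0.003], [1.0, 0.003, -0.0], [-0.0, 0.003, -1.0]]
contact_force: [1.3, -0.3, -0.4]
finger_gap: 0.003
grasp_force: 0.0
```

Run:
```python
from h import *
Pt,it,dt=snap('top');P,im,d=snap('side'); 
a=cv2.resize(it[170:270,120:270,::-1],None,fx=3.8,fy=3.8);b=cv2.resize(im[130:230,170:270,::-1],None,fx=3.8,fy=3.8)
cv2.imwrite('pics/s2.png',cv2.resize(np.hstack([a,b]),(800,320)))
for n,Q,i in(('top',Pt,it),('side',P,im)):
    h=cv2.cvtColor(i,cv2.COLOR_RGB2HSV); m=((h[...,1]>180)&(h[...,2]>100)&((h[...,0]<6)|(h[...,0]>174))).astype(np.uint8)
    k,l,s,c=cv2.connectedComponentsWithStats(m); o=[j for j in range(1,k) if s[j,4]>40]
    for j in o: print(n,c[j].round(),s[j,4],ray(Q,c[j],.035)[0].round(4),ray(Q,c[j],.070)[0].round(4))
```

```text
top [240. 222.] 290 [0.4655 0.0224 0.035 ] [0.4636 0.0223 0.07  ]
side [241. 189.] 121 [0.4803 0.0432 0.035 ] [0.4559 0.0128 0.07  ]
side [300. 240.] 200 [ 0.4721 -0.1519  0.035 ] [ 0.4482 -0.1699  0.07  ]
```

View pics/s2.png

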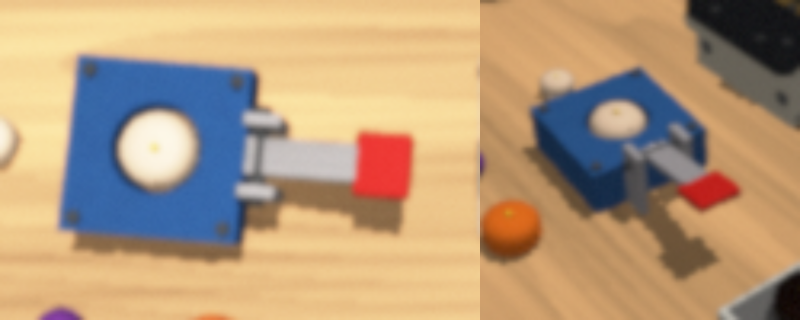

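The lever is only partly down, with the macaron slightly raised. I'm measuring the paddle height exactly.

Run:
```python
from h import *
P,im,d=snap('top'); d0=np.load('top0.npz')['d']
def pt(D,u,v):
    c,R,t=P; q=cv2.undistortPoints(np.array([[[u,v]]],float),K(c),np.array(c['dist'],float))[0,0]
    return t+R@(D[v,u]*np.array([q[0],-q[1],-1]))
for u,v in((234,221),(238,221),(243,221),(225,221),(169,216),(150,235),(260,225)): print(u,v,pt(d0,u,v).round(4),pt(d,u,v).round(4))
S,i2,_=snap('side')
s0=np.load('side0.npz')['im']
for q in(s0,i2):
    h=cv2.cvtColor(q,cv2.COLOR_RGB2HSV); m=((h[...,1]>180)&(h[...,2]>100)&((h[...,0]<6)|(h[...,0]>174))).astype(np.uint8)
    m[:,270:]=0;m[:160]=0;m[205:]=0
    k,l,s,c=cv2.connectedComponentsWithStats(m); print(c[1:],s[1:,4], [ray(S,c[1],z)[0].round(4) for z in(.05,.06,.07)])
```

```text
234 221 [0.4653 0.0319 0.0656] [0.4658 0.0321 0.058 ]
238 221 [0.465 0.025 0.069] [0.4655 0.025  0.0597]
243 221 [0.4646 0.0163 0.072 ] [0.4654 0.0163 0.0594]
225 221 [0.466  0.0478 0.0596] [0.4663 0.048  0.0546]
169 216 [0.4783 0.1494 0.0384] [0.4781 0.1488 0.0413]
150 235 [0.445  0.1836 0.0357] [0.445  0.1835 0.0365]
260 225 [ 0.4605 -0.0166 -0.0016] [ 4.605e-01 -1.650e-02  3.000e-04]
[[240.64150943 185.80188679]] [106] [array([0.4765, 0.0398, 0.05  ]), array([0.4694, 0.031 , 0.06  ]), array([0.4623, 0.0221, 0.07  ])]
[[241.09917355 189.19834711]] [121] [array([0.4699, 0.0302, 0.05  ]), array([0.4629, 0.0215, 0.06  ]), array([0.4559, 0.0128, 0.07  ])]
```

Run:
```python
from h import *
def proj(P,X):
    c,R,t=P; p=R.T@(np.array(X)-t); p=np.array([p[0],-p[1],-p[2]])
    return cv2.projectPoints(p.reshape(1,1,3),np.zeros(3),np.zeros(3),K(c),np.array(c['dist'],float))[0].ravel()
S=pose('side')
p=proj(S,(.4655,.024,.0368)); print(p,(p-[130,120])*3)
p=proj(S,(.4655,.024,.06)); print(p,(p-[130,120])*3)
s=bot.state(); print(s['tcp_pos'],s['joint_positions']); 
P,im,d=snap('side'); p=proj(S,s['tcp_pos']); print(p)
x,y=map(int,p); c=im[y-50:y+50,x-60:x+60,::-1].copy(); cv2.circle(c,(60,50),1,(0,255,0),-1); cv2.imwrite('pics/s3.png',cv2.resize(c,None,fx=5,fy=5))
```

```text
[241.43830807 195.72362236] [334.3149242  227.17086707]
[241.28506902 188.11587695] [333.85520706 204.34763085]
[ 0.46471239 -0.10119084  0.14025144] [-2.57998055e+01  9.44899503e+00  1.01720461e+02  5.41668190e-02
  6.89340344e+01 -2.56478644e+01]
[282.74451334 190.14548924]
```

View pics/s3.png

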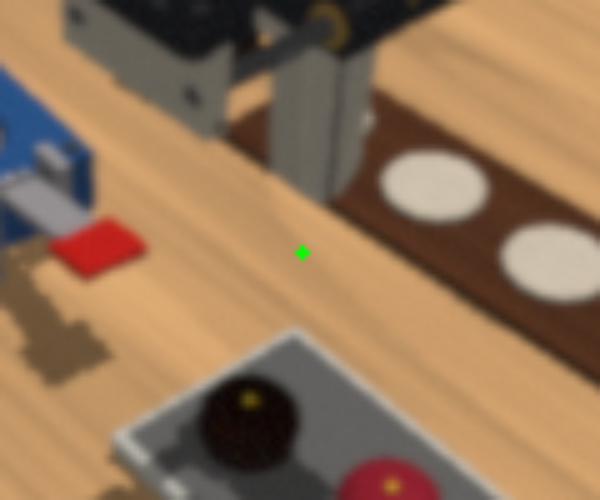

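The rendered fingertips, crop (315,195), lie clearly above the projected TCP, crop (302,253). I'll use wrist depth and the marks to see whether the reported TCP is off or just the finger length.

Request:
apply_moves:
  motion:
    - [0,0,0,0,0,0]
    - [0,0,0,0,0,0]
    - [0,0,0,0,0,0]
    - [0,0,0,0,0,0]
    - [0,0,0,0,0,0]
  fingers: 1

```text
time_s: 5.95
tcp_pos: [0.4654, -0.1004, 0.1409]
tool_rot: [[-0.001, 1.0, 0.0], [1.0, 0.001, -0.0], [-0.0, 0.0, -1.0]]
contact_force: [-0.9, -0.2, 0.4]
finger_gap: 0.39
grasp_force: 0.0
```

Run:
```python
from h import *
P,im,d=snap('wrist','w4.png'); c,R,t=P
v,u=np.mgrid[0:384:4,0:512:4]; u=u.ravel();v=v.ravel(); D=d[v,u]
q=cv2.undistortPoints(np.c_[u,v].astype(float).reshape(-1,1,2),K(c),np.array(c['dist'],float)).reshape(-1,2)
X=t+(D[:,None]*np.c_[q[:,0],-q[:,1],-np.ones(len(q))])@R.T; X=X[D>0]
h,e=np.histogram(X[:,2],bins=np.arange(-.06,.2,.004)); print([(round(a,3),int(b)) for a,b in zip(e,h) if b>40])
near=X[(np.hypot(X[:,0]-.465,X[:,1]+.101)<.09)&(X[:,2]>.1)]; print(near[:,2].min() if len(near) else None, bot.state()['tcp_pos'])
_,i2,_=snap('side'); cv2.imwrite('pics/c4.png',np.hstack([cv2.resize(im[:,:,::-1],(400,300)),cv2.resize(i2[140:240,220:353,::-1],(400,300))]))
```

```text
[(np.float64(-0.004), 2097), (np.float64(0.0), 4469), (np.float64(0.004), 346), (np.float64(0.008), 1135), (np.float64(0.012), 626), (np.float64(0.032), 50), (np.float64(0.036), 106), (np.float64(0.056), 55), (np.float64(0.06), 72)]
0.17523095514957307 [ 0.4654069  -0.10050537  0.14088038]
```

View pics/c4.png

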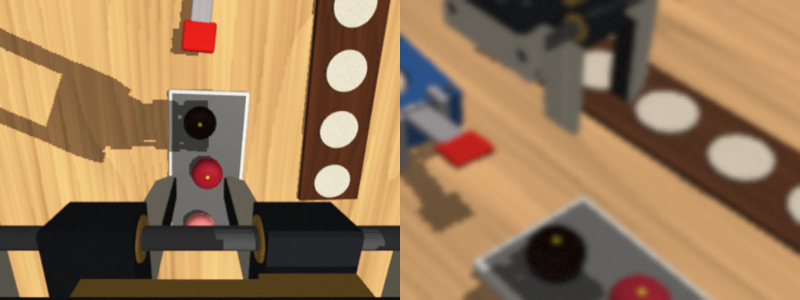

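Wrist depth puts the table at z≈0, so the TCP reading is sound. The finger ends, though, show at about 0.172 for TCP 0.141, and the paddle stopped at 0.060 for TCP 0.031. The real finger ends therefore sit about 30 mm behind the reported TCP. I'll allow for that and push again to about TCP z = 0.006.

Request:
apply_moves:
  motion:
    - [2.5,0,0,0,0,0]
    - [2.5,0,0,0,0,0]
    - [2.5,0,0,0,0,0]
    - [2.5,0,0,0,0,0]
    - [2.4,0,0,0,0,0]
  fingers: -1

```text
time_s: 6.55
tcp_pos: [0.4652, 0.0241, 0.1409]
tool_rot: [[-0.0, 1.0, 0.0], [1.0, 0.0, 0.0], [0.0, 0.0, -1.0]]
contact_force: [-0.9, 0.6, 0.1]
finger_gap: 0.138
grasp_force: 0.0
```

Request:
apply_moves:
  motion:
    - [0,0,1,0,0,0]
    - [0,0,2.5,0,0,0]
    - [0,0,2.5,0,0,0]
    - [0,0,2.5,0,0,0]
    - [0,0,1.5,0,0,0]

```text
time_s: 7.05
tcp_pos: [0.464, 0.0226, 0.0387]
tool_rot: [[-0.0, 1.0, -0.003], [1.0, 0.0, 0.0], [0.0, -0.003, -1.0]]
contact_force: [0.4, -0.3, -0.0]
finger_gap: 0.005
grasp_force: 0.0
```

Request:
apply_moves:
  motion:
    - [0,0,0.5,0,0,0]
    - [0,0,0.5,0,0,0]
    - [0,0,0.4,0,0,0]
    - [0,0,0.4,0,0,0]
    - [0,0,0.2,0,0,0]

```text
time_s: 7.55
tcp_pos: [0.4661, 0.0226, 0.0213]
tool_rot: [[-0.0, 1.0, 0.002], [1.0, 0.0, -0.001], [-0.001, 0.002, -1.0]]
contact_force: [-0.1, -2.9, 3.7]
finger_gap: 0.008
grasp_force: 1.8
```

Now there is real contact force. I'll keep pushing to the stop.

Request:
apply_moves:
  motion:
    - [0,0,0.4,0,0,0]
    - [0,0,0.4,0,0,0]
    - [0,0,0.4,0,0,0]
    - [0,0,0.3,0,0,0]
    - [0,0,0,0,0,0]

```text
time_s: 8.05
tcp_pos: [0.4658, 0.0234, 0.0056]
tool_rot: [[0.0, 1.0, 0.001], [1.0, -0.0, 0.0], [0.0, 0.001, -1.0]]
contact_force: [1.1, -0.3, 1.3]
finger_gap: 0.004
grasp_force: 0.8
```

Request:
apply_moves:
  motion:
    - [0,0,0.2,0,0,0]
    - [0,0,0.1,0,0,0]
    - [0,0,0.1,0,0,0]
    - [0,0,0,0,0,0]
    - [0,0,0,0,0,0]

```text
time_s: 8.55
tcp_pos: [0.4661, 0.0234, 0.0042]
tool_rot: [[-0.001, 1.0, 0.002], [1.0, 0.001, 0.0], [0.0, 0.002, -1.0]]
contact_force: [-4.6, -0.6, 27.4]
finger_gap: 0.006
grasp_force: 13.7
```

Stop reached: 27 N at TCP z = 0.004, so the finger ends are at 0.034 and the 30 mm offset is confirmed. Next I'll lift away towards pink and check the press from the top camera.

Request:
apply_moves:
  motion:
    - [0,0,-2,0,0,0]
    - [0,0,-4,0,0,0]
    - [-1,0,-4,0,0,0]
    - [-4,0,0,0,0,0]
    - [-4.8,0,0,0,0,0]
  fingers: 1

```text
time_s: 9.05
tcp_pos: [0.4654, -0.074, 0.1028]
tool_rot: [[-0.004, 1.0, 0.001], [1.0, 0.004, 0.001], [0.001, 0.001, -1.0]]
contact_force: [1.6, 0.7, -0.6]
finger_gap: 0.387
grasp_force: 0.0
```

Request:
apply_moves:
  motion:
    - [-4,0,0,0,0,0]
    - [-4,0,0,0,0,0]
    - [-4,0,0,0,0,0]
    - [-4.2,0.2,0,0,0,0]
    - [0,0,0,0,0,0]

```text
time_s: 9.55
tcp_pos: [0.4672, -0.2409, 0.1011]
tool_rot: [[0.004, 1.0, -0.0], [1.0, -0.004, -0.0], [-0.0, -0.0, -1.0]]
contact_force: [-1.0, 0.0, -1.1]
finger_gap: 0.817
grasp_force: 0.0
```

Run:
```python
from h import *
P,im,d=snap('top','t5.png')
def pt(u,v):
    c,R,t=P; q=cv2.undistortPoints(np.array([[[u,v]]],float),K(c),np.array(c['dist'],float))[0,0]
    return t+R@(d[v,u]*np.array([q[0],-q[1],-1]))
for u,v in((238,221),(241,221),(169,216),(168,214),(150,235)): print(u,v,pt(u,v).round(4))
h=cv2.cvtColor(im,cv2.COLOR_RGB2HSV); m=((h[...,1]<110)&(h[...,2]>150)).astype(np.uint8); m[:,:148]=0;m[:,190:]=0;m[:195]=0;m[238:]=0
k,l,s,c=cv2.connectedComponentsWithStats(m); i=1+s[1:,4].argmax(); print(c[i],s[i],ray(P,c[i],.05)[0].round(4))
```

```text
238 221 [0.467  0.0252 0.0338]
241 221 [0.4671 0.0198 0.031 ]
169 216 [0.4771 0.1463 0.0547]
168 214 [0.4806 0.1478 0.0559]
150 235 [0.445  0.1833 0.037 ]
[167.06542056 215.01635514] [156 204  23  23 428] [0.4793 0.1506 0.05  ]
```

The lever is down (paddle at z≈0.032) and cream is raised (top≈0.057) at (0.478, 0.150). Now down on pink.

Request:
apply_moves:
  motion:
    - [0.2,0,2,0,0,0]
    - [0,0,3,0,0,0]
    - [0,0,3,0,0,0]
    - [0,0,1.5,0,0,0]
    - [0,0,0,0,0,0]

```text
time_s: 10.1
tcp_pos: [0.465, -0.2312, 0.0042]
tool_rot: [[-0.001, 1.0, -0.005], [1.0, 0.001, 0.005], [0.005, -0.005, -1.0]]
contact_force: [0.5, -0.1, 0.3]
finger_gap: 1.0
grasp_force: 0.0
```

Request:
apply_moves:
  motion:
    - [0,0,0.8,0,0,0]
    - [0,0,0.7,0,0,0]
    - [0,0,0.4,0,0,0]
    - [0,0,0,0,0,0]
    - [0,0,0,0,0,0]

```text
time_s: 10.6
tcp_pos: [0.4675, -0.235, -0.0118]
tool_rot: [[-0.0, 1.0, 0.0], [1.0, 0.0, -0.0], [-0.0, 0.0, -1.0]]
contact_force: [-1.0, -0.2, 0.1]
finger_gap: 1.003
grasp_force: 0.0
```

Run:
```python
from h import *
s=bot.state(); print(s['tcp_pos'],bot.pinch_z)
P,im,d=snap('side'); cv2.imwrite('pics/s6.png',cv2.resize(im[170:320,250:400,::-1],None,fx=3.5,fy=3.5))
```

```text
[ 0.46754396 -0.2349564  -0.01184142] 0.0188
```

View pics/s6.png

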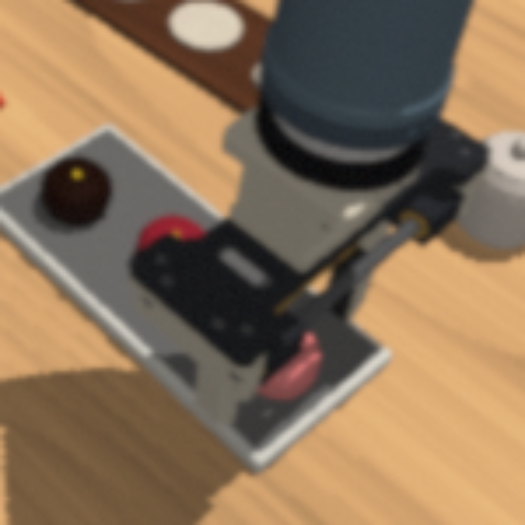

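The fingertip is just clear of the board beside pink, with no contact. I'll close.

Request:
apply_moves:
  motion:
    - [-0.2,0,0,0,0,0]
    - [0,0,0,0,0,0]
    - [0,0,0,0,0,0]
    - [0,0,0,0,0,0]
    - [0,0,0,0,0,0]
  fingers: -1
  squeeze: 12

```text
time_s: 11.15
tcp_pos: [0.4674, -0.2369, -0.0121]
tool_rot: [[-0.0, 1.0, 0.0], [1.0, 0.0, -0.0], [-0.0, 0.0, -1.0]]
contact_force: [0.3, -0.2, 1.0]
finger_gap: 0.619
grasp_force: 0.0
```

Request:
apply_moves:
  motion:
    - [0,0,0,0,0,0]
    - [0,0,0,0,0,0]
    - [0,0,-0.5,0,0,0]
    - [0,0,-1.5,0,0,0]
    - [0,0,-3,0,0,0]

```text
time_s: 11.65
tcp_pos: [0.4658, -0.2356, 0.0367]
tool_rot: [[-0.0, 1.0, -0.004], [1.0, 0.0, 0.003], [0.003, -0.004, -1.0]]
contact_force: [-0.0, -0.2, 0.1]
finger_gap: 0.47
grasp_force: 12.0
```

Pink is held: gap 0.47 is 44 mm. Moving to mark 3 at (0.661, -0.088).

Request:
apply_moves:
  motion:
    - [1.5,2,-1,0,0,0]
    - [2.5,3.3,0,0,0,0]
    - [2.5,3.3,0,0,0,0]
    - [2.5,3.3,0,0,0,0]
    - [2.5,3.3,0,0,0,0]

```text
time_s: 12.15
tcp_pos: [0.6206, -0.1207, 0.0484]
tool_rot: [[-0.0, 1.0, 0.0], [1.0, 0.0, -0.0], [-0.0, 0.0, -1.0]]
contact_force: [-0.5, -0.5, -0.6]
finger_gap: 0.474
grasp_force: 12.0
```

Request:
apply_moves:
  motion:
    - [2.5,3.3,0,0,0,0]
    - [0.9,0.9,1,0,0,0]
    - [0,0,2,0,0,0]
    - [0,0,1,0,0,0]
    - [0,0,0,0,0,0]

```text
time_s: 12.65
tcp_pos: [0.659, -0.0876, 0.0056]
tool_rot: [[0.0, 1.0, -0.005], [1.0, -0.0, 0.001], [0.001, -0.005, -1.0]]
contact_force: [-0.4, 0.3, -0.2]
finger_gap: 0.47
grasp_force: 12.0
```

Request:
apply_moves:
  motion:
    - [0,0,0.8,0,0,0]
    - [0,0,0.6,0,0,0]
    - [0,0,0.4,0,0,0]
    - [0,0,0.1,0,0,0]
    - [0,0,0,0,0,0]

```text
time_s: 13.15
tcp_pos: [0.6613, -0.0879, -0.0111]
tool_rot: [[-0.0, 1.0, -0.0], [1.0, 0.0, 0.0], [0.0, -0.0, -1.0]]
contact_force: [-1.0, 0.3, -0.3]
finger_gap: 0.471
grasp_force: 12.0
```

Request:
apply_moves:
  motion:
    - [0,0,0.1,0,0,0]
    - [0,0,0,0,0,0]
    - [0,0,0,0,0,0]
    - [0,0,0,0,0,0]
    - [0,0,0,0,0,0]

```text
time_s: 13.65
tcp_pos: [0.6614, -0.0878, -0.0121]
tool_rot: [[-0.0, 1.0, 0.0], [1.0, 0.0, -0.0], [-0.0, 0.0, -1.0]]
contact_force: [0.2, -0.2, 0.4]
finger_gap: 0.467
grasp_force: 12.0
```

Request:
apply_moves:
  motion:
    - [0,0,0,0,0,0]
    - [0,0,0,0,0,0]
    - [0,0,0,0,0,0]
    - [0,0,0,0,0,0]
    - [0,0,-0.5,0,0,0]
  fingers: 1

```text
time_s: 14.15
tcp_pos: [0.6607, -0.0876, -0.0077]
tool_rot: [[-0.0, 1.0, -0.001], [1.0, 0.0, 0.0], [0.0, -0.001, -1.0]]
contact_force: [-0.2, 0.5, 0.1]
finger_gap: 0.851
grasp_force: 0.0
```

Request:
apply_moves:
  motion:
    - [0,0,-3,0,0,0]
    - [0,0,-3,0,0,0]
    - [0,-2,-3,0,0,0]
    - [-1,-3,0,0,0,0]
    - [-1,-3,0,0,0,0]

```text
time_s: 14.65
tcp_pos: [0.5816, -0.1081, 0.0847]
tool_rot: [[-0.001, 1.0, 0.003], [1.0, 0.001, -0.001], [-0.001, 0.003, -1.0]]
contact_force: [-0.5, -1.2, -0.4]
finger_gap: 0.998
grasp_force: 0.0
```

Request:
apply_moves:
  motion:
    - [-1,-3,0,0,0,0]
    - [-1,-3,0,0,0,0]
    - [-1,-3,0,0,0,0]
    - [-1,-1.5,1,0,0,0]
    - [0,0,2,0,0,0]

```text
time_s: 15.15
tcp_pos: [0.4759, -0.1494, 0.0545]
tool_rot: [[0.001, 1.0, 0.003], [1.0, -0.001, -0.002], [-0.002, 0.003, -1.0]]
contact_force: [0.5, 0.3, -1.2]
finger_gap: 1.002
grasp_force: 0.0
```

Run:
```python
from h import *
print(bot.state()['tcp_pos']); P,im,d=snap('top','t7.png')
h=cv2.cvtColor(im,cv2.COLOR_RGB2HSV); m=((h[...,1]>90)&(h[...,2]>130)&((h[...,0]<8)|(h[...,0]>170))).astype(np.uint8); m[145:]=0;m[:95]=0
k,l,s,c=cv2.connectedComponentsWithStats(m); i=1+s[1:,4].argmax(); print(c[i],s[i],ray(P,c[i],.024)[0].round(4))
```

```text
[ 0.47585545 -0.14940576  0.0545293 ]
[294.37735849 118.16037736] [284 107  23  23 318] [ 0.6635 -0.0866  0.024 ]
```

View pics/t7.png

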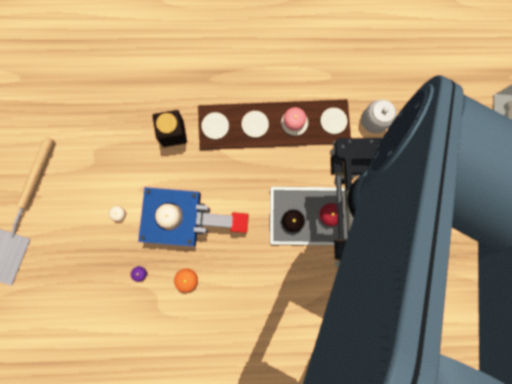

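Pink is on mark 3 at (294,118) in the top view, within about 3 mm. The fingers are now over raspberry, so I'll descend and grip.

Request:
apply_moves:
  motion:
    - [-0.1,0,2,0,0,0]
    - [0,0,2,0,0,0]
    - [0,0,1.5,0,0,0]
    - [0,0,0.7,0,0,0]
    - [0,0,0.3,0,0,0]

```text
time_s: 15.7
tcp_pos: [0.4764, -0.1486, -0.0123]
tool_rot: [[-0.001, 1.0, -0.001], [1.0, 0.001, 0.0], [0.0, -0.001, -1.0]]
contact_force: [-0.4, -0.4, -0.5]
finger_gap: 0.998
grasp_force: 0.0
```

Request:
apply_moves:
  motion:
    - [0,0,0,0,0,0]
    - [0,0,0,0,0,0]
    - [0,0,0,0,0,0]
    - [0,0,0,0,0,0]
    - [0,0,0,0,0,0]
  fingers: -1

```text
time_s: 16.2
tcp_pos: [0.4766, -0.149, -0.0118]
tool_rot: [[-0.0, 1.0, 0.001], [1.0, 0.0, -0.0], [-0.0, 0.001, -1.0]]
contact_force: [0.1, 0.5, 0.1]
finger_gap: 0.62
grasp_force: 0.0
```

Request:
apply_moves:
  motion:
    - [0,0,0,0,0,0]
    - [0,0,0,0,0,0]
    - [0,0,-0.5,0,0,0]
    - [0,0,-2,0,0,0]
    - [0,0,-3.5,0,0,0]

```text
time_s: 16.7
tcp_pos: [0.4744, -0.1478, 0.0468]
tool_rot: [[-0.0, 1.0, -0.005], [1.0, 0.0, 0.003], [0.003, -0.005, -1.0]]
contact_force: [0.1, -0.2, -0.5]
finger_gap: 0.468
grasp_force: 12.0
```

Raspberry held. Moving to mark 2 at (0.658, -0.010).

Request:
apply_moves:
  motion:
    - [2,2.6,0,0,0,0]
    - [2,2.6,0,0,0,0]
    - [2,2.6,0,0,0,0]
    - [2,2.6,0,0,0,0]
    - [2,2.6,0,0,0,0]

```text
time_s: 17.2
tcp_pos: [0.6072, -0.0479, 0.0482]
tool_rot: [[-0.0, 1.0, 0.0], [1.0, 0.0, -0.0], [-0.0, 0.0, -1.0]]
contact_force: [0.5, -0.6, -0.6]
finger_gap: 0.468
grasp_force: 12.0
```

Request:
apply_moves:
  motion:
    - [2,2.6,0,0,0,0]
    - [1.9,2.6,0,0,0,0]
    - [0,0,2,0,0,0]
    - [0,0,2,0,0,0]
    - [0,0,0.5,0,0,0]

```text
time_s: 17.7
tcp_pos: [0.6564, -0.0091, 0.0004]
tool_rot: [[-0.001, 1.0, -0.005], [1.0, 0.001, 0.001], [0.001, -0.005, -1.0]]
contact_force: [-0.3, 0.3, 0.1]
finger_gap: 0.472
grasp_force: 12.0
```

Request:
apply_moves:
  motion:
    - [0,0,0.8,0,0,0]
    - [0,0,0.5,0,0,0]
    - [0,0,0.2,0,0,0]
    - [0,0,0,0,0,0]
    - [0,0,0,0,0,0]

```text
time_s: 18.2
tcp_pos: [0.6587, -0.01, -0.0115]
tool_rot: [[-0.0, 1.0, 0.001], [1.0, 0.0, -0.0], [-0.0, 0.001, -1.0]]
contact_force: [-0.3, 0.5, -0.6]
finger_gap: 0.47
grasp_force: 12.0
```

Request:
apply_moves:
  motion:
    - [0,0,0,0,0,0]
    - [0,0,0,0,0,0]
    - [0,0,0,0,0,0]
    - [0,0,0,0,0,0]
    - [0,0,-0.5,0,0,0]
  fingers: 1

```text
time_s: 18.7
tcp_pos: [0.6576, -0.0096, -0.0077]
tool_rot: [[-0.0, 1.0, -0.002], [1.0, 0.0, 0.0], [0.0, -0.002, -1.0]]
contact_force: [0.1, -0.1, -0.0]
finger_gap: 0.849
grasp_force: 0.0
```

Request:
apply_moves:
  motion:
    - [0,0,-3,0,0,0]
    - [0,0,-3,0,0,0]
    - [0,-2,-3,0,0,0]
    - [-1,-3,0,0,0,0]
    - [-1,-3,0,0,0,0]

```text
time_s: 19.2
tcp_pos: [0.5786, -0.03, 0.0846]
tool_rot: [[-0.001, 1.0, 0.003], [1.0, 0.001, -0.001], [-0.001, 0.003, -1.0]]
contact_force: [-0.3, -0.3, -0.6]
finger_gap: 1.002
grasp_force: 0.0
```

Request:
apply_moves:
  motion:
    - [-1,-3,0,0,0,0]
    - [-1,-3,0,0,0,0]
    - [-1,-3,0,0,0,0]
    - [-1.5,-2.4,1,0,0,0]
    - [0,0,2,0,0,0]

```text
time_s: 19.7
tcp_pos: [0.4629, -0.0761, 0.0542]
tool_rot: [[0.001, 1.0, 0.002], [1.0, -0.001, -0.002], [-0.002, 0.002, -1.0]]
contact_force: [1.3, 0.9, 0.8]
finger_gap: 1.001
grasp_force: 0.0
```

Request:
apply_moves:
  motion:
    - [0,0,2,0,0,0]
    - [0,0,2,0,0,0]
    - [0,0,1.5,0,0,0]
    - [0,0,0.7,0,0,0]
    - [0,0,0.3,0,0,0]

```text
time_s: 20.2
tcp_pos: [0.4642, -0.0748, -0.0124]
tool_rot: [[-0.0, 1.0, -0.001], [1.0, 0.0, 0.0], [0.0, -0.001, -1.0]]
contact_force: [-1.1, -0.7, 0.5]
finger_gap: 1.0
grasp_force: 0.0
```

Request:
apply_moves:
  motion:
    - [0,0,0,0,0,0]
    - [0,0,0,0,0,0]
    - [0,0,0,0,0,0]
    - [0,0,0,0,0,0]
    - [0,0,0,0,0,0]
  fingers: -1

```text
time_s: 20.7
tcp_pos: [0.4646, -0.0749, -0.0118]
tool_rot: [[-0.0, 1.0, 0.001], [1.0, 0.0, -0.0], [-0.0, 0.001, -1.0]]
contact_force: [-0.1, -1.2, 0.2]
finger_gap: 0.619
grasp_force: 0.0
```

Request:
apply_moves:
  motion:
    - [0,0,0,0,0,0]
    - [0,0,0,0,0,0]
    - [0,0,-0.5,0,0,0]
    - [0,0,-2,0,0,0]
    - [0,0,-3.5,0,0,0]

```text
time_s: 21.2
tcp_pos: [0.4623, -0.0741, 0.0469]
tool_rot: [[-0.0, 1.0, -0.005], [1.0, 0.0, 0.002], [0.002, -0.005, -1.0]]
contact_force: [0.7, 0.2, 0.3]
finger_gap: 0.471
grasp_force: 12.0
```

Chocolate held. Moving to mark 1 at (0.655, 0.067).

Request:
apply_moves:
  motion:
    - [2,2.7,0,0,0,0]
    - [2,2.7,0,0,0,0]
    - [2,2.7,0,0,0,0]
    - [2,2.7,0,0,0,0]
    - [2,2.7,0,0,0,0]

```text
time_s: 21.7
tcp_pos: [0.6002, 0.0262, 0.0481]
tool_rot: [[-0.0, 1.0, -0.0], [1.0, 0.0, -0.0], [-0.0, -0.0, -1.0]]
contact_force: [0.3, -0.8, 0.7]
finger_gap: 0.467
grasp_force: 12.0
```

Request:
apply_moves:
  motion:
    - [2,2.7,0,0,0,0]
    - [2.2,2.9,0,0,0,0]
    - [0,0,2,0,0,0]
    - [0,0,2,0,0,0]
    - [0,0,0.5,0,0,0]

```text
time_s: 22.2
tcp_pos: [0.6533, 0.0677, 0.0003]
tool_rot: [[-0.001, 1.0, -0.005], [1.0, 0.001, 0.0], [0.0, -0.005, -1.0]]
contact_force: [-0.2, 0.7, -0.8]
finger_gap: 0.469
grasp_force: 12.0
```

Request:
apply_moves:
  motion:
    - [0,0,0.8,0,0,0]
    - [0,0,0.5,0,0,0]
    - [0,0,0.2,0,0,0]
    - [0,0,0,0,0,0]
    - [0,0,0,0,0,0]

```text
time_s: 22.7
tcp_pos: [0.6557, 0.0671, -0.0115]
tool_rot: [[-0.0, 1.0, 0.001], [1.0, 0.0, -0.0], [-0.0, 0.001, -1.0]]
contact_force: [0.4, 0.5, 0.2]
finger_gap: 0.469
grasp_force: 12.0
```

Request:
apply_moves:
  motion:
    - [0,0,0,0,0,0]
    - [0,0,0,0,0,0]
    - [0,0,0,0,0,0]
    - [0,0,0,0,0,0]
    - [0,0,-0.5,0,0,0]
  fingers: 1

```text
time_s: 23.2
tcp_pos: [0.6546, 0.0673, -0.0076]
tool_rot: [[-0.0, 1.0, -0.002], [1.0, 0.0, 0.0], [0.0, -0.002, -1.0]]
contact_force: [-0.5, -0.3, -0.1]
finger_gap: 0.85
grasp_force: 0.0
```

Request:
apply_moves:
  motion:
    - [0,0,-3,0,0,0]
    - [0,0,-4,0,0,0]
    - [0,-2,-3,0,0,0]
    - [1.4,-3,0,0,0,0]
    - [1.4,-3,0,0,0,0]

```text
time_s: 23.7
tcp_pos: [0.5757, 0.0951, 0.0947]
tool_rot: [[0.001, 1.0, 0.004], [1.0, -0.001, -0.0], [-0.0, 0.004, -1.0]]
contact_force: [0.5, -0.9, -0.3]
finger_gap: 1.001
grasp_force: 0.0
```

Request:
apply_moves:
  motion:
    - [1.4,-2.5,0,0,0,0]
    - [1.4,-2.5,0,0,0,0]
    - [1.4,-2.5,0,0,0,0]
    - [1.3,-2.3,0,0,0,0]
    - [0,0,0,0,0,0]

```text
time_s: 24.2
tcp_pos: [0.4741, 0.1516, 0.0932]
tool_rot: [[-0.002, 1.0, -0.002], [1.0, 0.002, 0.0], [0.0, -0.002, -1.0]]
contact_force: [-0.5, -0.5, 0.8]
finger_gap: 1.004
grasp_force: 0.0
```

Above cream. Descending to TCP 0.012, which puts the finger ends about 4 mm above the block.

Request:
apply_moves:
  motion:
    - [0,0,2.5,0,0,0]
    - [0,0,2.5,0,0,0]
    - [0,0,1.7,0,0,0]
    - [0,0,0.9,0,0,0]
    - [0,0,0.5,0,0,0]

```text
time_s: 24.7
tcp_pos: [0.4777, 0.1498, 0.0114]
tool_rot: [[0.0, 1.0, -0.0], [1.0, -0.0, -0.0], [-0.0, -0.0, -1.0]]
contact_force: [0.1, -0.1, -0.4]
finger_gap: 1.0
grasp_force: 0.0
```

Request:
apply_moves:
  motion:
    - [0,0,0,0,0,0]
    - [0,0,0,0,0,0]
    - [0,0,0,0,0,0]
    - [0,0,0,0,0,0]
    - [0,0,0,0,0,0]
  fingers: -1

```text
time_s: 25.2
tcp_pos: [0.4776, 0.1502, 0.0123]
tool_rot: [[-0.0, 1.0, 0.001], [1.0, 0.0, 0.0], [0.0, 0.001, -1.0]]
contact_force: [0.5, -0.5, -0.8]
finger_gap: 0.618
grasp_force: 0.0
```

Request:
apply_moves:
  motion:
    - [0,0,0,0,0,0]
    - [0,0,0,0,0,0]
    - [0,0,0,0,0,0]
    - [0,0,-0.5,0,0,0]
    - [0,0,-1,0,0,0]

```text
time_s: 25.7
tcp_pos: [0.4765, 0.1501, 0.0267]
tool_rot: [[-0.0, 1.0, -0.002], [1.0, 0.0, -0.0], [-0.0, -0.002, -1.0]]
contact_force: [-0.3, 1.1, 0.0]
finger_gap: 0.471
grasp_force: 12.0
```

Request:
apply_moves:
  motion:
    - [0,0,-2,0,0,0]
    - [0,0,-3,0,0,0]
    - [0,0,-1,0,0,0]
    - [0,0,0,0,0,0]
    - [0,0,0,0,0,0]

```text
time_s: 26.2
tcp_pos: [0.4768, 0.1501, 0.0864]
tool_rot: [[-0.0, 1.0, -0.0], [1.0, 0.0, -0.0], [-0.0, -0.0, -1.0]]
contact_force: [-0.3, -0.1, -1.1]
finger_gap: 0.466
grasp_force: 12.0
```

Run:
```python
from h import *
print(bot.state()['tcp_pos']); P,im,d=snap('side'); cv2.imwrite('pics/s8.png',cv2.resize(im[90:240,150:400,::-1],None,fx=3,fy=3))
```

```text
[0.47682826 0.15014657 0.08639341]
```

View pics/s8.png

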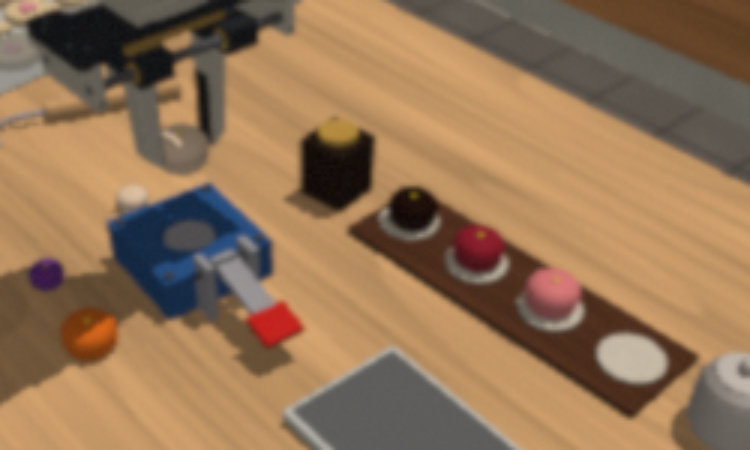

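Cream is held level and clear of the press, crop (183,148). Chocolate, raspberry and pink sit on marks 1–3. Carrying cream to mark 4.

Request:
apply_moves:
  motion:
    - [-2,1,0,0,0,0]
    - [-3.3,2,0,0,0,0]
    - [-3.4,2,0,0,0,0]
    - [-3.4,2,0,0,0,0]
    - [-3.4,2,0,0,0,0]

```text
time_s: 26.75
tcp_pos: [0.5669, -0.006, 0.0851]
tool_rot: [[-0.0, 1.0, -0.003], [1.0, 0.0, 0.001], [0.001, -0.003, -1.0]]
contact_force: [-0.7, 0.8, -0.7]
finger_gap: 0.471
grasp_force: 12.0
```

Request:
apply_moves:
  motion:
    - [-3.4,2,0,0,0,0]
    - [-3.4,2,0,0,0,0]
    - [-3.4,2,0,0,0,0]
    - [-3.4,2,0,0,0,0]
    - [-2.5,1.6,0,0,0,0]

```text
time_s: 27.25
tcp_pos: [0.6632, -0.1679, 0.0845]
tool_rot: [[0.001, 1.0, -0.003], [1.0, -0.001, 0.001], [0.001, -0.003, -1.0]]
contact_force: [-0.1, -0.4, 0.2]
finger_gap: 0.471
grasp_force: 12.0
```

Request:
apply_moves:
  motion:
    - [0,0,1.5,0,0,0]
    - [0,0,2,0,0,0]
    - [0,0,2,0,0,0]
    - [0,0,1.5,0,0,0]
    - [0,0,0,0,0,0]

```text
time_s: 27.75
tcp_pos: [0.6603, -0.1639, 0.0127]
tool_rot: [[-0.001, 1.0, -0.007], [1.0, 0.001, 0.003], [0.003, -0.007, -1.0]]
contact_force: [0.1, -0.3, -0.1]
finger_gap: 0.47
grasp_force: 12.0
```

Request:
apply_moves:
  motion:
    - [0,0,0,0,0,0]
    - [0,0,1,0,0,0]
    - [0,0,0.8,0,0,0]
    - [0,0,0.4,0,0,0]
    - [0,0,0,0,0,0]

```text
time_s: 28.25
tcp_pos: [0.6627, -0.1655, -0.006]
tool_rot: [[-0.0, 1.0, -0.001], [1.0, 0.0, 0.001], [0.001, -0.001, -1.0]]
contact_force: [0.1, -0.8, 0.1]
finger_gap: 0.469
grasp_force: 12.0
```

Request:
apply_moves:
  motion:
    - [0,0,0,0,0,0]
    - [0,0,0,0,0,0]
    - [0,0,0,0,0,0]
    - [0,0,0,0,0,0]
    - [0,0,0,0,0,0]

```text
time_s: 28.75
tcp_pos: [0.6634, -0.1658, -0.005]
tool_rot: [[-0.0, 1.0, 0.0], [1.0, 0.0, -0.0], [-0.0, 0.0, -1.0]]
contact_force: [0.4, 0.2, 1.1]
finger_gap: 0.472
grasp_force: 12.0
```

Request:
apply_moves:
  motion:
    - [0,0,0.2,0,0,0]
    - [0,0,0.1,0,0,0]
    - [0,0,0,0,0,0]
    - [0,0,0,0,0,0]
    - [0,0,0,0,0,0]

```text
time_s: 29.25
tcp_pos: [0.6634, -0.1658, -0.0081]
tool_rot: [[-0.0, 1.0, 0.0], [1.0, 0.0, -0.0], [-0.0, 0.0, -1.0]]
contact_force: [-0.2, -0.5, -0.6]
finger_gap: 0.468
grasp_force: 12.0
```

Request:
apply_moves:
  motion:
    - [0,0,0,0,0,0]
    - [0,0,0,0,0,0]
    - [0,0,0,0,0,0]
    - [0,0,0,0,0,0]
    - [0,0,-0.5,0,0,0]
  fingers: 1

```text
time_s: 29.75
tcp_pos: [0.6627, -0.1655, -0.0038]
tool_rot: [[-0.0, 1.0, -0.001], [1.0, 0.0, 0.001], [0.001, -0.001, -1.0]]
contact_force: [-0.5, 0.1, -0.5]
finger_gap: 0.846
grasp_force: 0.0
```

Request:
apply_moves:
  motion:
    - [0,0,-3,0,0,0]
    - [0,0,-4,0,0,0]
    - [0,-2,-4,0,0,0]
    - [0,-4,-2,0,0,0]
    - [0,-4,0,0,0,0]

```text
time_s: 30.25
tcp_pos: [0.565, -0.167, 0.1312]
tool_rot: [[-0.001, 1.0, 0.007], [1.0, 0.001, -0.004], [-0.004, 0.007, -1.0]]
contact_force: [-0.9, -0.7, -0.2]
finger_gap: 1.001
grasp_force: 0.0
```

Request:
apply_moves:
  motion:
    - [0,-4,0,0,0,0]
    - [0,-4,0,0,0,0]
    - [-3,-2,0,0,0,0]
    - [-3,0,0,0,0,0]
    - [0,0,0,0,0,0]

```text
time_s: 30.75
tcp_pos: [0.4633, -0.2293, 0.1279]
tool_rot: [[0.003, 1.0, 0.002], [1.0, -0.003, -0.003], [-0.003, 0.002, -1.0]]
contact_force: [0.7, -0.3, 1.6]
finger_gap: 1.002
grasp_force: 0.0
```

Run:
```python
from h import *
P,im,d=snap('top'); S,i2,_=snap('side')
a=cv2.resize(im[85:165,195:405,::-1],(800,305)); b=cv2.resize(i2[140:250,255:420,::-1],(440,293)); 
o=np.zeros((600,800,3),np.uint8); o[:305]=a; o[306:599,:440]=b; cv2.imwrite('pics/f9.png',o)
g=cv2.cvtColor(im,cv2.COLOR_RGB2HSV)
def cen(m,x):
    m=m.astype(np.uint8); m[:,:x-17]=0;m[:,x+17:]=0;m[:100]=0;m[142:]=0
    k,l,s,c=cv2.connectedComponentsWithStats(m); return c[1+s[1:,4].argmax()]
H,Sx,V=[g[...,i].astype(int) for i in range(3)]
for n,m,x,t in(('choc',V<50,215,(.6554,.0672)),('rasp',(Sx>170)&((H<8)|(H>168))&(V>70),255,(.6581,-.0102)),('pink',(Sx>90)&(V>130)&((H<8)|(H>170)),295,(.6608,-.0883))):
    c=cen(m,x); w=ray(P,c,.024)[0]; print(n,c.round(1),(1e3*(w[:2]-t)).round(1))
print(bot.state()['contact_force'])
```

```text
choc [215.4 122.3] [ 1.5 -2.1]
rasp [254.3 119. ] [4.5 0.9]
pink [294.7 117.5] [4.1 0.9]
[-0.31702134 -0.90818494 -0.94783106]
```

View pics/f9.png

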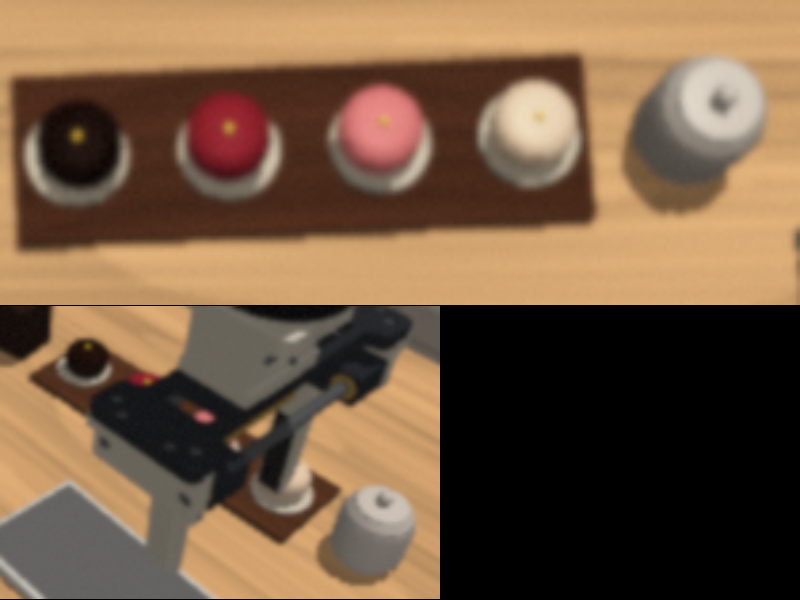

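All four sit flat with the pearl up and in the right order, at crop (78,140), (228,133), (381,127) and (535,122). The three I measured are within about 5 mm of centre; cream was placed at the mark to within about 1 mm by the tool reading. The pot stands where it was, so I'm handing in.

```bash
python3 -c "
from workcell import bot
print(bot.job_done())"
```

```text
the job is handed in; nothing more can be done
None
```

Job handed in, with no verdict returned: cream, pink, raspberry and chocolate lie on marks 4, 3, 2 and 1, pearls up, with cream beside the sugar pot, which was not moved.

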